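Make up two biscuit kits for the baking class

ROBOT

A 6-joint arm with a two-finger parallel gripper is mounted at the origin on the work surface. World frame = base frame: x ahead of the robot, y to its left, z up, the work surface at z = 0. Lengths are in m, angles in rad, forces in N, time in s.
With the tool pointing down it reaches from about 0.35 to 0.775 m from the base axis. Payload 7.3 kg.
Tool frame: the origin (TCP) lies between the finger pads; the fingertips stand robot.tcp_to_tips ahead of it and the grasp point (between the pads) lies 2 mm behind it (robot.tcp_to_tips is the distance from the TCP to the fingertips, in m); y points along the fingers, x is the direction in which the jaws open and shut, and the axes are right-handed (so a half turn about y gives the same grasp; the last joint's range is limited). The gripper opens to 92 mm and grips with 3 to 60 N. Pads are 19 mm wide; open, the fingers measure 130 mm over their backs; the gripper's body (75 mm by 190 mm) begins 47 mm behind the grasp point.
Start: joints at [-0.146, 0.342, 1.524, -0, 1.275, -0.146], TCP at [0.525, 0, 0.244] pointing down, gripper open.
Joint ranges: [-2.53, 2.53], [-0.77, 2.02], [0.04, 2.7], [-1, 4.14], [0.28, 2.66], [-3.11, 3.11]. Speed limits (rad/s): [2.57, 2.57, 3.14, 3.14, 3.14, 3.14].

INTERFACE

Orientations are given as [roll, pitch, yaw] about the fixed x, y, z axes, in that order (R = Rz(yaw) Ry(pitch) Rx(roll)).
In Python, from cell import status, read_camera, get_calibration, robot gives the robot as it stands.
- The arm moves only by the shell command python3 -m creep 'ROWS' [FORCE]. ROWS is JSON, a list of rows, each an object of numbers: "dx", "dy", "dz": the shift along the tool's x, y, z in m; "rx", "ry", "rz": the turn, a rotation vector about the tool's x, y, z in rad; "gripper": the opening, from 0 (shut) to 1 (fully open). A call has 1 to 20 rows; each row is the pose to reach, as a shift and turn from the pose commanded when the call began, along the tool's axes at that moment; what a row does not reach only later rows make up. A row lasts 1/8 s, in which the tool goes at most 62.5 mm and 10.7 degrees, less where a joint would pass 70% of its speed; a pose out of reach is approached as far as the arm can. A call with a gripper value outside its range is refused whole. The fingers move at their own pace and stop on an object; FORCE is the grip in N (left out, the last holds). Time passes only in rows, so rows that repeat a pose let the fingers close. It gives the time, the measured TCP pose, the force and the opening at its end, in the units of the state.
- status.observe(): the state, without advancing time (a new reading comes with each control period).
- read_camera(name): name is "scene" or "side" or "wrist"; returns (picture, depth): 420x560x3 uint8, red, green, blue; 420x560 float32, m along the optical axis (not along the pixel's ray), 0 where there is no reading.
- get_calibration(name): a dict with "fx", "fy", "cx", "cy" (pixels), "xyz" and "rotation" of the camera in the world; the wrist camera has in their place "mount" (4x4, takes a point from camera to tool coordinates, whose origin is the TCP and whose axes are the tool frame's). Camera axes: x right, y down, z forward; pixel columns grow to the right and rows downward; lengths in m; the calibration is good to about 2 mm. A picture is of the moment at which its call begins: read the wrist's pose just before it. get_calibration takes no time and is no camera call.
- robot.hand_in(): hands the job in, once; it reports no verdict.
The state is a dict: "time": time; "qpos": joint angles; "qvel": joint speeds; "joint_efforts": joint torques, N m; "tool_pos": TCP position; "tool_rot": TCP orientation; "contact_force": force on the tool from outside, world axes, zero at the start; "torque": the same for the moment, N m; "opening": finger opening in m.
Only numpy, scipy, OpenCV 4.12 (cv2) and the standard library are available. Lean on these libraries where they do the work, as an engineer would, in place of code of your own. Each camera call takes 0.05 s, during which the arm holds its last target.

TASK

Make up two kits from the stock in the middle of the bench: the crescent cutter and the sugar shaker go into the dark rectangular tray; the large ring cutter, the small ring cutter and the jam jar go into the round tin. Stand every piece upright on the bottom of its tray or tin, beside the others and not inside or on top of one another, and leave the square cutter and the piping nozzle where they are.

Things in the scene. Friction and masses are not known exactly. Their poses are not given: they have to be found in the camera images.
- crescent_center (a point): Crescent cutter: open steel band, wall 3 mm, 40 mm high, 60 g; from above a crescent moon 59 by 72 mm. Point: middle of the thick part, 20 mm above the underside; x points from the hollow to the bulging side, z up. There the band spans x = -14 to +14 mm (31 mm to grip with 22 mm wide pads); horns end at x = -45, y = +/-28 mm; widest y = +/-36 mm at x = -22 mm.
- shaker_center (a point): Sugar shaker: closed upright aluminium cylinder, 42 mm diameter (43 mm over a thin dark band 53 mm up), 70 mm high, small dark holes in its flat top, 105 to 210 g. Listed point: on its axis, half-way up (35 mm above its underside).
- large_ring_center (a point): Large ring cutter: plain round steel tube open at both ends, 60 mm outer diameter, wall 3 mm, 40 mm high, 70 g. Listed point: on its axis, half-way up (20 mm above its underside).
- small_ring_center (a point): Small ring cutter: as the large one but 40 mm outer diameter, wall 3 mm, 40 mm high, 50 g. Listed point: on its axis, half-way up (20 mm above its underside).
- jar_center (a point): Jam jar: small closed amber glass jar with a brass-coloured lid, 55 mm high: body 44 mm diameter up to 38 mm, lid 41 mm diameter above 40 mm, 100 to 200 g. Listed point: on its axis, half-way up (27.5 mm above its underside).
- square_center (a point): Square steel cutter, open at both ends, 49 mm by 49 mm, 40 mm high; belongs to neither kit and stays where it is. Listed point: on its axis, half-way up (20 mm above its underside).
- nozzle_center (a point): Piping nozzle: steel cone standing on its wide end, 42 mm diameter at the foot, 14 mm at the top, 52 mm high; belongs to neither kit and stays where it is. Listed point: on its axis, 26 mm above the underside.
- tray: Dark rectangular baking tray for the crescent kit, fixed: 230 mm (its x) by 140 mm (y) outside, walls 5 mm thick, 22 mm high (25 mm with its rolled edge), flat inner floor 220 by 130 mm, 5 mm above the bench. Origin: centre of its underside, z up. Left or right of the stock.
- tin: Round aluminium tart tin for the jam-ring kit, fixed: 208 mm outer diameter at the foot, 216 mm at the rim, walls 4 mm thick, 22 mm high (25 mm with its rolled edge), flat inner floor 200 mm across, 5 mm above the bench. Origin: centre of its underside, z up. On the other side of the stock from the tray.

How it is judged:
At the end, for the whole second after the job is handed in: Each piece stands on the floor of its own tray or tin (height -4 to +5 mm, within 105 x 65 mm of the tray centre or 85 mm of the tin centre, tilt < 0.12 rad), at rest and released; small ring and jar over 35 mm from the large ring; square cutter and nozzle within 30 mm of their start, upright (z of crescent_center in the frame of tray between 0.021 and 0.03 m and angle between each of crescent_center, shaker_center, large_ring_center, small_ring_center, jar_center's own z axis and vertical below 0.12 rad and x of crescent_center in the frame of tray between -0.105 and 0.105 m and y of crescent_center in the frame of tray between -0.065 and 0.065 m and linear speed of each of crescent, shaker, large_ring, small_ring, jar below 0.02 m/s and contact force between each of crescent, shaker, large_ring, small_ring, jar and the fingers below 0.1 N and z of shaker_center in the frame of tray between 0.036 and 0.045 m and x of shaker_center in the frame of tray between -0.105 and 0.105 m and y of shaker_center in the frame of tray between -0.065 and 0.065 m and z of large_ring_center in the frame of tin between 0.021 and 0.03 m and horizontal distance between each of large_ring_center, small_ring_center, jar_center and tin below 0.085 m and z of small_ring_center in the frame of tin between 0.021 and 0.03 m and z of jar_center in the frame of tin between 0.0285 and 0.0375 m and horizontal distance between large_ring_center and small_ring_center above 0.035 m and horizontal distance between large_ring_center and jar_center above 0.035 m and distance of each of square_center, nozzle_center from where it was at the start of the episode below 0.03 m and angle between each of square_center, nozzle_center's own z axis and vertical below 0.2 rad); the robot touches nothing.
It fails at once if the square cutter was carried off or knocked over (distance of square_center from where it was at the start of the episode above 0.04 m or angle between square_center's own z axis and vertical above 0.6 rad).
It fails at once if the piping nozzle was carried off or knocked over (distance of nozzle_center from where it was at the start of the episode above 0.04 m or angle between nozzle_center's own z axis and vertical above 0.6 rad).
It also fails if it takes over 109 s, if anything falls off the work surface, if the arm or the gripper's body presses on something with over 40 N, if the wrist force passes 120 N, or if a joint passes its speed limit or range.

## Working session

There is one attempt and no reset: what is moved stays moved. The work goes in short steps, Python scripts to look and compute and a shell command to move; the robot and the scene stay as the last step left them, time stands still between calls to the robot, and variables do not carry over. Pictures are saved under pics/ and viewed, and the job is handed in when it is done.

```bash
ls; mkdir -p pics; python3 - <<'E'
from cell import status, read_camera, get_calibration, robot
import cv2
print(status.observe()); print(robot.tcp_to_tips)
import numpy as np
for n in ["scene","side","wrist"]:
    print(n,get_calibration(n))
    p,d=read_camera(n); cv2.imwrite(f"pics/{n}0.png",p[:,:,::-1]); np.save(f"pics/{n}0.npy",d)
E
```

```text
pics
{'time': 0.0, 'qpos': array([-1.45998542e-01,  3.42735414e-01,  1.52503050e+00,  8.79258471e-06,
        1.27538491e+00, -1.46003221e-01]), 'qvel': array([-0.00091159, -0.0005794 ,  0.00067575, -0.00074945, -0.00031954,
       -0.00034224]), 'joint_efforts': array([ 7.61924657e-04, -4.31245601e+01, -2.44219762e+01,  7.17750052e-02,
        5.59406646e-02, -1.04314388e-04]), 'tool_pos': array([5.24617053e-01, 8.18941651e-05, 2.43033647e-01]), 'tool_rot': array([-1.57056132e+00,  1.54037203e-03,  2.29359555e-06]), 'contact_force': array([-0.22143565, -0.13963321, -0.34160627]), 'torque': array([-0.01147975,  0.07562775, -0.01752005]), 'opening': 0.09197247823392311}
0.017
scene {'fx': 478.30636694998265, 'fy': 478.30636694998265, 'cx': 280.83323728565733, 'cy': 209.16065684216986, 'xyz': array([1.45010124, 0.20109956, 0.83343305]), 'rotation': array([-2.26756402e+00, -8.51720665e-04,  1.81377114e+00])}
side {'fx': 420.20920453438424, 'fy': 420.20920453438424, 'cx': 276.8989504400914, 'cy': 202.68769057876838, 'xyz': array([ 0.53787257, -0.69224135,  0.47942354]), 'rotation': array([-2.11115228e+00,  2.09996608e-03,  2.90311139e-03])}
wrist {'fx': 303.3499405706809, 'fy': 303.3499405706809, 'cx': 280.88941421275445, 'cy': 206.97671035013303, 'mount': array([[ 9.99999942e-01,  2.51710161e-04, -2.29768767e-04,
         1.12917068e-03],
       [ 2.89754934e-04, -2.72985389e-01,  9.62018136e-01,
        -1.39288539e-01],
       [ 1.79426224e-04, -9.62018147e-01, -2.72985446e-01,
         7.30538029e-02],
       [ 0.00000000e+00,  0.00000000e+00,  0.00000000e+00,
         1.00000000e+00]])}
```

View pictures.

View pics/scene0.png

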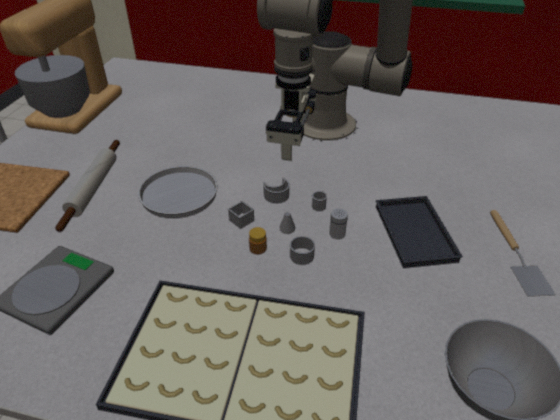

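View pics/side0.png

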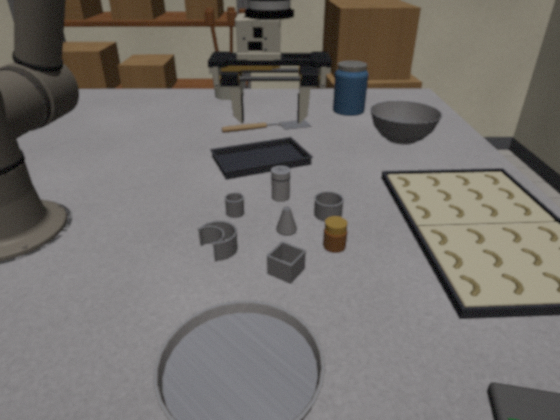

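View pics/wrist0.png

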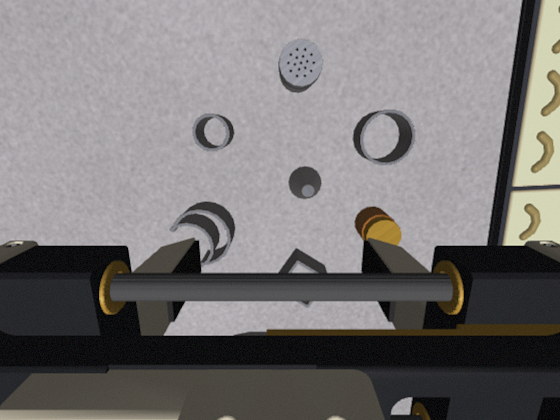

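```bash
cat > h.py <<'E'
import numpy as np, cv2
from scipy.spatial.transform import Rotation as R
from cell import status, read_camera, get_calibration, robot
def rot(v): return R.from_euler('xyz',v).as_matrix()
def pose(n):
    c=get_calibration(n)
    if 'mount' in c:
        s=status.observe(); T=np.eye(4);T[:3,:3]=rot(s['tool_rot']);T[:3,3]=s['tool_pos']
        return c,T@c['mount']
    T=np.eye(4);T[:3,:3]=rot(c['rotation']);T[:3,3]=c['xyz'];return c,T
def cloud(n,save=None):
    c,T=pose(n); p,d=read_camera(n)
    if save: cv2.imwrite(save,p[:,:,::-1])
    v,u=np.mgrid[:420,:560]
    P=np.stack([(u-c['cx'])/c['fx']*d,(v-c['cy'])/c['fy']*d,d],-1)
    W=P@T[:3,:3].T+T[:3,3]
    return p,d,W
def topview(Ws,ps,ds,x0,x1,y0,y1,s=0.001):
    # rows: x down from x1 to x0? image: col = y decreasing, row = x decreasing
    H=int((x1-x0)/s);Wd=int((y1-y0)/s);z=np.full((H,Wd),-1.);im=np.zeros((H,Wd,3),np.uint8)
    for W,p,d in zip(Ws,ps,ds):
        m=(d>0)&(W[...,2]<0.1)&(W[...,2]>-.02)
        Q=W[m];C=p[m]
        r=((x1-Q[:,0])/s).astype(int);c=((y1-Q[:,1])/s).astype(int)
        k=(r>=0)&(r<H)&(c>=0)&(c<Wd)
        for a,b,zz,cc in zip(r[k],c[k],Q[k,2],C[k]):
            if zz>z[a,b]: z[a,b]=zz;im[a,b]=cc
    return z,im
E
python3 - <<'E'
from h import *
A=[cloud(n) for n in ("scene","side","wrist")]
for a,n in zip(A,"asw"):
    W=a[2]; m=(a[1]>0)&(abs(W[...,2])<.01)&(abs(W[...,0]-.52)<.25)&(abs(W[...,1])<.3); print(n,m.sum(),np.median(W[m][:,2]))
np.savez('c0.npz',**{f'{k}{i}':a[j] for i,a in enumerate(A) for j,k in enumerate('pdW')})
z,im=topview([a[2] for a in A],[a[0] for a in A],[a[1] for a in A],.3,.75,-.4,.4)
zz=np.clip(z*1000*3,0,255).astype(np.uint8)
zc=cv2.applyColorMap(zz,cv2.COLORMAP_JET); zc[z<-.5]=0
for v in range(0,800,100): cv2.line(zc,(v,0),(v,450),(255,255,255),1)
for v in range(50,450,100): cv2.line(zc,(0,v),(800,v),(255,255,255),1)
cv2.imwrite('pics/top0.png',zc)
for i,a in enumerate(A):
  z,im=topview([a[2]],[a[0]],[a[1]],.35,.65,-.15,.15)
  zc=cv2.applyColorMap(np.clip(z*3000,0,255).astype(np.uint8),cv2.COLORMAP_JET); zc[z<-.5]=0
  cv2.imwrite(f'pics/top0_{i}.png',cv2.resize(zc,(600,600),interpolation=0))
E
```

```text
a 26450 -0.000884190584251543
s 44401 0.0026256056277160766
w 103835 -0.0018043795681981778
```

View pics/top0.png

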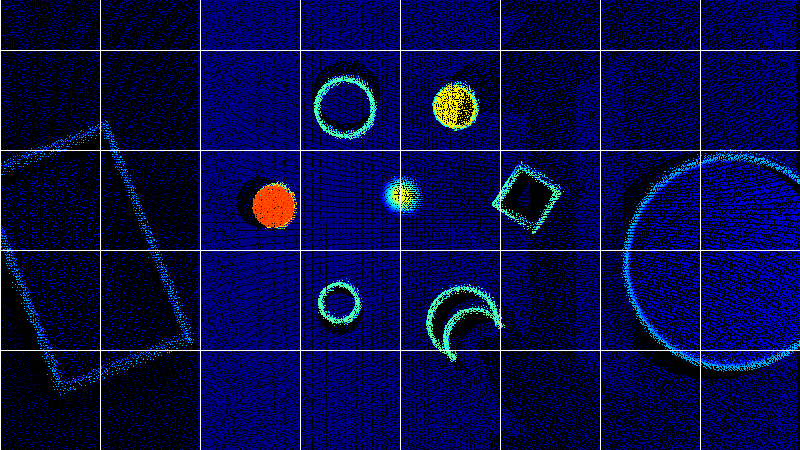

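View pics/top0_2.png

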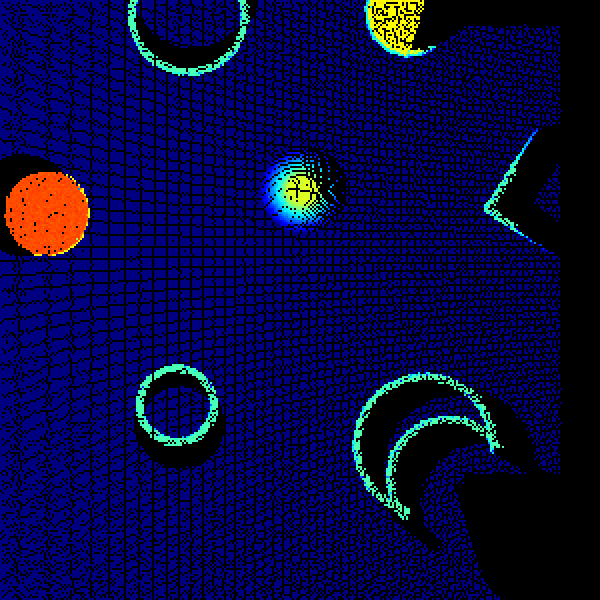

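```bash
cat > fit.py <<'E'
from h import *
from scipy.optimize import least_squares
def circ(Q,r=None):
    f=(lambda p:np.hypot(*(Q-p[:2]).T)-(p[2] if r is None else r))
    p0=list(Q.mean(0))+[.03]
    s=least_squares(f,p0 if r is None else p0[:2],loss='soft_l1',f_scale=.002)
    return np.r_[s.x, np.sqrt(np.mean(s.fun**2))]
E
python3 - <<'E'
from fit import *
A=np.load('c0.npz')
for i,n in enumerate(("scene","side","wrist")):
    W=A[f'W{i}'][A[f'd{i}']>0]; z0={0:-.0009,1:.0026,2:-.0018}[i]
    def sel(x,y,r,zl,zh):
        k=(np.hypot(W[:,0]-x,W[:,1]-y)<r)&(W[:,2]>zl)&(W[:,2]<zh);return W[k]
    print(n)
    for nm,x,y,r,zl,zh,rm in [("large",.644,.055,.04,.037,.045,.0285),("small",.448,.061,.03,.037,.045,.0185)]:
        q=sel(x,y,r,zl,zh); print(nm,len(q),circ(q[:,:2]).round(4),circ(q[:,:2],rm).round(4),np.median(q[:,2]))
    for nm,x,y,r,zl,zh in [("jar",.644,-.055,.03,.052,.06),("shaker",.545,.126,.03,.066,.075),("nozzle",.555,-.002,.02,.049,.056)]:
        q=sel(x,y,r,zl,zh)
        if len(q)>20:
            (c,rr)=cv2.minEnclosingCircle((q[:,:2]*1000).astype(np.float32)); print(nm,len(q),np.median(q[:,:2],0).round(4),np.round(c,1),rr,np.median(q[:,2]))
    q=sel(.552,-.127,.045,.036,.045)
    if len(q)>20: print("square",cv2.minAreaRect((q[:,:2]*1000).astype(np.float32)))
    q=sel(.489,-.333,.13,.018,.03)
    if len(q)>20: print("tin",len(q),circ(q[:,:2]).round(4),np.median(q[:,2]))
    k=(W[:,0]>.3)&(W[:,0]<.7)&(W[:,1]>.2)&(W[:,1]<.45)&(W[:,2]>.017)&(W[:,2]<.03);q=W[k]
    if len(q)>20: print("tray",len(q),cv2.minAreaRect((q[:,:2]*1000).astype(np.float32)))
E
```

```text
scene
large 81 [0.6446 0.0532 0.0285 0.0014] [0.6446 0.0532 0.0014] 0.03886037847892709
small 38 [0.4487 0.0584 0.0186 0.0016] [0.4487 0.0584 0.0016] 0.038549325350384134
jar 146 [ 0.6457 -0.0567] [645.7 -57.6] 21.349166870117188 0.05408069317912856
shaker 153 [0.5468 0.1242] [544.7 123.9] 22.24156951904297 0.06868570395514662
square ((554.0694580078125, -128.15292358398438), (49.690765380859375, 52.125186920166016), 56.94342041015625)
tin 432 [ 0.4918 -0.3318  0.106   0.0022] 0.022122131068045836
tray 751 ((492.8052062988281, 315.99847412109375), (240.00653076171875, 147.15151977539062), 21.79006004333496)
side
large 192 [0.64   0.054  0.0284 0.0013] [0.64   0.054  0.0014] 0.04118312684588224
small 128 [0.4447 0.0596 0.0186 0.0013] [0.4447 0.0596 0.0013] 0.041193471668530796
jar 265 [ 0.6407 -0.0598] [641.4 -57. ] 22.03929901123047 0.05730119222597746
shaker 179 [0.5413 0.1184] [541.8 124.4] 22.438488006591797 0.07250086432697461
nozzle 47 [ 0.5525 -0.006 ] [552.6  -4.3] 8.196334838867188 0.05317787676418134
square ((550.0971069335938, -127.06135559082031), (51.00141143798828, 50.5889778137207), 57.35818862915039)
tin 2126 [ 0.4875 -0.3321  0.1054  0.0017] 0.02503109504139228
tray 921 ((488.52679443359375, 317.364013671875), (235.88479614257812, 150.34445190429688), 22.019750595092773)
wrist
large 477 [0.6425 0.0558 0.0285 0.001 ] [0.6425 0.0558 0.001 ] 0.03811475116466728
small 319 [0.4473 0.0615 0.0186 0.001 ] [0.4473 0.0615 0.001 ] 0.03817784708445282
jar 617 [ 0.6455 -0.0493] [643.6 -53.9] 20.68825912475586 0.05331967152674988
shaker 1605 [0.5438 0.127 ] [543.7 127. ] 20.790281295776367 0.0680944170856459
nozzle 108 [ 0.5549 -0.0013] [555.4  -1.3] 7.280693054199219 0.05025277076850071
square ((550.36376953125, -124.88485717773438), (63.317344665527344, 36.15640640258789), 81.28050994873047)
```

```bash
python3 - <<'E'
from fit import *
A=np.load('c0.npz')
c,T=None,None
r=28.1;R0=36
# midline model points: outer circle centre(-22,0) r 34.5 ; inner arc centre(-14-28.1,0), wall toward +x so mid r=29.6
def model():
    a=np.arctan2(28,-45+22); th=np.linspace(-a,a,200); o=np.c_[-22+34.5*np.cos(th),34.5*np.sin(th)]
    b=np.arctan2(28,-45+42.1); th=np.linspace(-b,b,150); i=np.c_[-42.1+29.6*np.cos(th),29.6*np.sin(th)]
    return np.r_[o,i]/1000
M=model()
from scipy.spatial import cKDTree
for i,n in enumerate(("scene","side","wrist")):
    W=A[f'W{i}'][A[f'd{i}']>0]
    q=W[(np.hypot(W[:,0]-.43,W[:,1]+.065)<.055)&(W[:,2]>.036)&(W[:,2]<.045)][:,:2]
    best=None
    for y0 in np.linspace(0,2*np.pi,12):
        def f(p):
            c,s=np.cos(p[2]),np.sin(p[2]); L=(q-p[:2])@np.array([[c,-s],[s,c]])
            return cKDTree(M).query(L)[0]
        s=least_squares(f,[.44,-.06,y0],loss='soft_l1',f_scale=.002,x_scale=[.01,.01,.3],diff_step=1e-3)
        if best is None or s.cost<best.cost: best=s
    print(n,len(q),best.x.round(4),np.degrees(best.x[2]),np.sqrt(np.mean(best.fun**2)))
E
```

```text
scene 101 [ 0.4475 -0.0537  0.5891] 33.75526151567874 0.0014860460337938583
side 362 [ 0.4427 -0.0522  0.6126] 35.10041815893033 0.0012668079245399526
wrist 633 [ 0.445  -0.0496  0.6256] 35.84469919674457 0.001151133343121336
```

```bash
python3 -m creep '[{"dx":-0.081,"dz":-0.053,"dy":0.14,"ry":-0.611,"gripper":0.7},{"dx":-0.081,"dz":-0.053,"dy":0.14,"ry":-0.611,"gripper":0.7},{"dx":-0.081,"dz":-0.053,"dy":0.14,"ry":-0.611,"gripper":0.7},{"dx":-0.081,"dz":-0.053,"dy":0.14,"ry":-0.611,"gripper":0.7},{"dx":-0.081,"dz":-0.053,"dy":0.14,"ry":-0.611,"gripper":0.7}]' 25
python3 - <<'E'
from h import *
print(status.observe()['tool_pos'],status.observe()['tool_rot'])
p,d,W=cloud('wrist','pics/w1.png')
E
```

```text
[5.24900665e-01 3.54867640e-05 2.43502786e-01] [-1.57075396e+00  4.24998765e-04 -3.03613878e-05]invalid input at $[0]: expected keys dx, dy, dz, rx, ry, rz, gripper
```

View pics/w1.png

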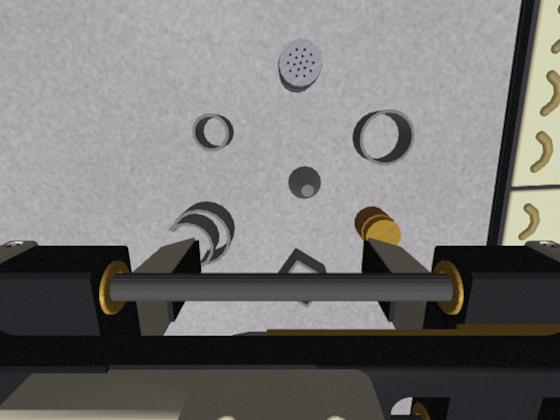

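All seven keys are required in each row, and the view is unchanged. I'll resend the move.

```bash
python3 -m creep '[{"dx":-0.081,"dy":0.14,"dz":-0.053,"rx":0,"ry":-0.611,"rz":0,"gripper":0.7},{"dx":-0.081,"dy":0.14,"dz":-0.053,"rx":0,"ry":-0.611,"rz":0,"gripper":0.7},{"dx":-0.081,"dy":0.14,"dz":-0.053,"rx":0,"ry":-0.611,"rz":0,"gripper":0.7},{"dx":-0.081,"dy":0.14,"dz":-0.053,"rx":0,"ry":-0.611,"rz":0,"gripper":0.7},{"dx":-0.081,"dy":0.14,"dz":-0.053,"rx":0,"ry":-0.611,"rz":0,"gripper":0.7},{"dx":-0.081,"dy":0.14,"dz":-0.053,"rx":0,"ry":-0.611,"rz":0,"gripper":0.7}]' 25
python3 - <<'E'
from h import *
print(status.observe()['tool_pos'],status.observe()['tool_rot'])
p,d,W=cloud('wrist','pics/w1.png')
E
```

```text
time: 1.1
tool_pos: [0.4447, -0.053, 0.1042]
tool_rot: [-1.572, -0.001, 0.61]
contact_force: [0.0, -1.1, -0.9]
opening: 0.0638
[ 0.44467249 -0.05301631  0.10417712] [-1.57188881e+00 -9.31109398e-04  6.10175360e-01]
```

View pics/w1.png

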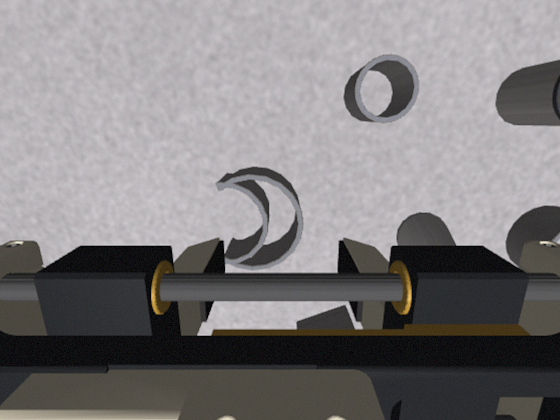

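```bash
python3 -m creep '[{"dx":0,"dy":0.05,"dz":0,"rx":0,"ry":0,"rz":0,"gripper":0.7},{"dx":0,"dy":0.076,"dz":0,"rx":0,"ry":0,"rz":0,"gripper":0.7},{"dx":0,"dy":0.076,"dz":0,"rx":0,"ry":0,"rz":0,"gripper":0.25},{"dx":0,"dy":0.076,"dz":0,"rx":0,"ry":0,"rz":0,"gripper":0.25},{"dx":0,"dy":0.076,"dz":0,"rx":0,"ry":0,"rz":0,"gripper":0.25},{"dx":0,"dy":0.076,"dz":0,"rx":0,"ry":0,"rz":0,"gripper":0.25},{"dx":0,"dy":0.076,"dz":0,"rx":0,"ry":0,"rz":0,"gripper":0.25}]' 20
```

```text
time: 2.02
tool_pos: [0.4447, -0.0531, 0.0286]
tool_rot: [-1.572, -0.001, 0.611]
contact_force: [-1.0, 1.0, 6.5]
opening: 0.0301
```

```bash
python3 -m creep '[{"dx":0,"dy":-0.05,"dz":0,"rx":0,"ry":0,"rz":0,"gripper":0.25},{"dx":0,"dy":-0.09,"dz":0,"rx":0,"ry":0,"rz":0,"gripper":0.25},{"dx":0.034,"dy":-0.09,"dz":0.048,"rx":0,"ry":0,"rz":0,"gripper":0.25},{"dx":0.067,"dy":-0.09,"dz":0.096,"rx":0,"ry":0.08,"rz":0,"gripper":0.25},{"dx":0.1,"dy":-0.09,"dz":0.143,"rx":0,"ry":0.15,"rz":0,"gripper":0.25},{"dx":0.134,"dy":-0.09,"dz":0.191,"rx":0,"ry":0.227,"rz":0,"gripper":0.25},{"dx":0.168,"dy":-0.09,"dz":0.24,"rx":0,"ry":0.227,"rz":0,"gripper":0.25},{"dx":0.2014,"dy":-0.09,"dz":0.2875,"rx":0,"ry":0.227,"rz":0,"gripper":0.25},{"dx":0.2014,"dy":-0.09,"dz":0.2875,"rx":0,"ry":0.227,"rz":0,"gripper":0.25},{"dx":0.2014,"dy":-0.09,"dz":0.2875,"rx":0,"ry":0.227,"rz":0,"gripper":0.25},{"dx":0.2014,"dy":-0.09,"dz":0.2875,"rx":0,"ry":0.227,"rz":0,"gripper":0.25}]'
python3 - <<'E'
from h import *
p,d,W=cloud('wrist','pics/w2.png')
m=(d>0)&(W[...,2]>.017)&(W[...,2]<.03)
q=W[m];print(len(q),q.min(0),q.max(0))
for n in('scene','side'):
  p,d,W=cloud(n,f'pics/{n}2.png')
E
```

```text
time: 3.4
tool_pos: [0.4441, 0.2968, 0.1177]
tool_rot: [-1.571, 0.0, 0.382]
contact_force: [-0.1, -0.5, -0.7]
opening: 0.0293
6353 [0.35700596 0.24894226 0.01700207] [0.61984598 0.42922219 0.02532035]
```

View pics/w2.png

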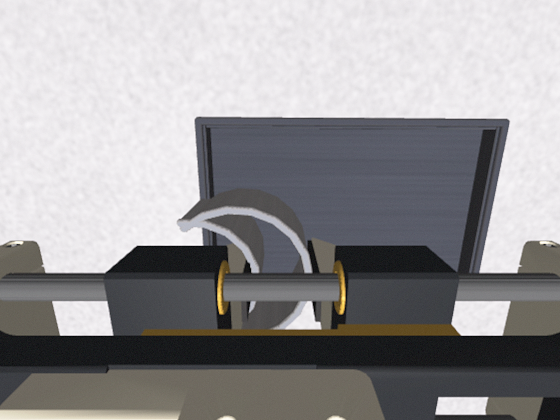

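View pics/side2.png

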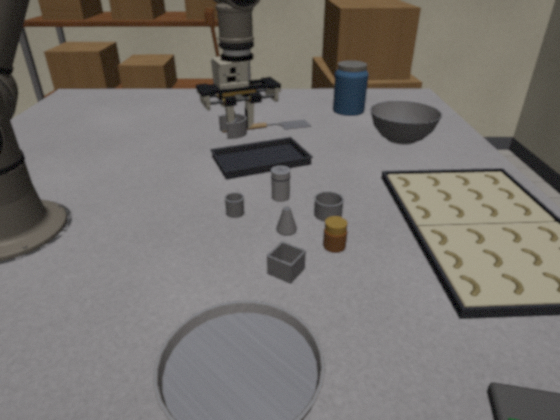

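```bash
python3 -m creep '[{"dx":0.01,"dy":0.03,"dz":0.001,"rx":0,"ry":0,"rz":0,"gripper":0.25},{"dx":0.01,"dy":0.06,"dz":0.001,"rx":0,"ry":0,"rz":0,"gripper":0.25},{"dx":0.01,"dy":0.075,"dz":0.001,"rx":0,"ry":0,"rz":0,"gripper":0.25},{"dx":0.01,"dy":0.083,"dz":0.001,"rx":0,"ry":0,"rz":0,"gripper":0.25},{"dx":0.01,"dy":0.083,"dz":0.001,"rx":0,"ry":0,"rz":0,"gripper":0.25}]'
```

```text
time: 4.18
tool_pos: [0.4532, 0.3027, 0.035]
tool_rot: [-1.571, -0.0, 0.384]
contact_force: [0.1, 0.2, -0.2]
opening: 0.0293
```

```bash
python3 -m creep '[{"dx":0,"dy":0.001,"dz":0,"rx":0,"ry":0,"rz":0,"gripper":0.25},{"dx":0,"dy":0.001,"dz":0,"rx":0,"ry":0,"rz":0,"gripper":0.5},{"dx":0,"dy":0.001,"dz":0,"rx":0,"ry":0,"rz":0,"gripper":0.5},{"dx":0,"dy":0.001,"dz":0,"rx":0,"ry":0,"rz":0,"gripper":0.5},{"dx":0,"dy":-0.04,"dz":0,"rx":0,"ry":0,"rz":0,"gripper":0.5},{"dx":0,"dy":-0.10,"dz":0,"rx":0,"ry":0,"rz":0,"gripper":0.5},{"dx":0,"dy":-0.10,"dz":0,"rx":0,"ry":0,"rz":0,"gripper":0.5}]'
python3 - <<'E'
from h import *
p,d,W=cloud('wrist','pics/w3.png')
m=(d>0)&(W[...,2]>.03)&(W[...,2]<.06)&(W[...,1]>.2)
q=W[m];print(len(q),np.percentile(q[:,2],[5,50,95]))
E
```

```text
time: 5.05
tool_pos: [0.4554, 0.304, 0.1394]
tool_rot: [-1.57, -0.01, 0.384]
contact_force: [0.5, 0.1, -0.1]
opening: 0.0458
1799 [0.03191153 0.04303679 0.04444851]
```

View pics/w3.png

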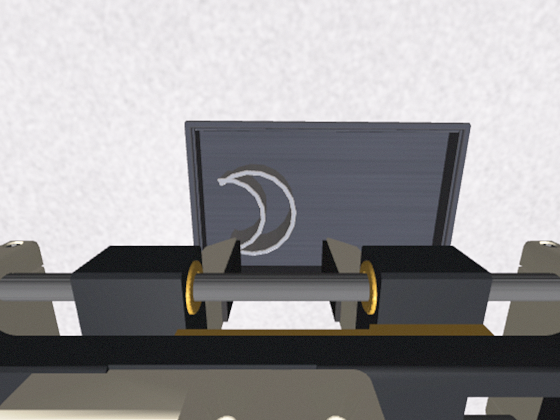

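```bash
python3 -m creep '[{"dx":0.004,"dy":0,"dz":-0.05,"rx":0,"ry":0.12,"rz":0,"gripper":0.85},{"dx":0.008,"dy":0,"dz":-0.10,"rx":0,"ry":0.25,"rz":0,"gripper":0.85},{"dx":0.013,"dy":0,"dz":-0.15,"rx":0,"ry":0.384,"rz":0,"gripper":0.85},{"dx":0.017,"dy":0,"dz":-0.1984,"rx":0,"ry":0.384,"rz":0,"gripper":0.85},{"dx":0.017,"dy":0,"dz":-0.1984,"rx":0,"ry":0.384,"rz":0,"gripper":0.85},{"dx":0.017,"dy":0,"dz":-0.1984,"rx":0,"ry":0.384,"rz":0,"gripper":0.85}]'
python3 - <<'E'
from h import *
print(status.observe()['tool_pos'])
p,d,W=cloud('wrist','pics/w4.png')
m=(d>0)&(W[...,2]>.06)&(W[...,2]<.075)&(W[...,1]>.09)&(W[...,1]<.16)&(abs(W[...,0]-.543)<.03)
q=W[m];print(len(q),np.median(q,0),q.min(0),q.max(0))
E
```

```text
time: 5.85
tool_pos: [0.5421, 0.1252, 0.1334]
tool_rot: [-1.571, 0.003, -0.001]
contact_force: [-1.0, -0.1, -0.1]
opening: 0.0778
[0.54206436 0.12524471 0.13340597]
2588 [0.54376476 0.12861668 0.06824507] [0.5236124  0.10665499 0.06001587] [0.5645809  0.14813847 0.07098735]
```

View pics/w4.png

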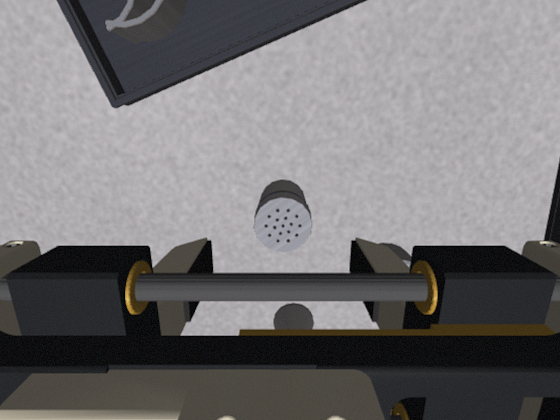

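```bash
python3 -m creep '[{"dx":0.001,"dy":0.05,"dz":0.001,"rx":0,"ry":0,"rz":0,"gripper":0.85},{"dx":0.001,"dy":0.10,"dz":0.001,"rx":0,"ry":0,"rz":0,"gripper":0.85},{"dx":0.001,"dy":0.10,"dz":0.001,"rx":0,"ry":0,"rz":0,"gripper":0.85},{"dx":0.001,"dy":0.10,"dz":0.001,"rx":0,"ry":0,"rz":0,"gripper":0.38},{"dx":0.001,"dy":0.10,"dz":0.001,"rx":0,"ry":0,"rz":0,"gripper":0.38},{"dx":0.001,"dy":0.10,"dz":0.001,"rx":0,"ry":0,"rz":0,"gripper":0.38},{"dx":0.001,"dy":0.10,"dz":0.001,"rx":0,"ry":0,"rz":0,"gripper":0.38},{"dx":0.001,"dy":0.10,"dz":0.001,"rx":0,"ry":0,"rz":0,"gripper":0.38}]' 30
```

```text
time: 6.9
tool_pos: [0.5443, 0.1262, 0.0356]
tool_rot: [-1.571, -0.001, -0.0]
contact_force: [-0.7, 0.0, 5.6]
opening: 0.0417
```

```bash
python3 -m creep '[{"dx":0,"dy":-0.04,"dz":0,"rx":0,"ry":0,"rz":0,"gripper":0.38},{"dx":0,"dy":-0.08,"dz":0,"rx":0,"ry":0,"rz":0,"gripper":0.38},{"dx":-0.001,"dy":-0.08,"dz":0.05,"rx":0,"ry":0,"rz":0,"gripper":0.38},{"dx":-0.003,"dy":-0.08,"dz":0.10,"rx":0,"ry":0,"rz":0,"gripper":0.38},{"dx":-0.005,"dy":-0.08,"dz":0.15,"rx":0,"ry":0,"rz":0,"gripper":0.38},{"dx":-0.005,"dy":-0.08,"dz":0.19,"rx":0,"ry":0,"rz":0,"gripper":0.38},{"dx":-0.005,"dy":-0.08,"dz":0.21,"rx":0,"ry":0,"rz":0,"gripper":0.38},{"dx":-0.005,"dy":-0.08,"dz":0.21,"rx":0,"ry":0,"rz":0,"gripper":0.38},{"dx":-0.005,"dy":-0.08,"dz":0.21,"rx":0,"ry":0,"rz":0,"gripper":0.38}]'
python3 - <<'E'
from h import *
p,d,W=cloud('wrist','pics/w5.png')
E
```

```text
time: 8.02
tool_pos: [0.5391, 0.3347, 0.1145]
tool_rot: [-1.572, 0.001, -0.001]
contact_force: [0.1, -0.2, -1.5]
opening: 0.0416
```

View pics/w5.png

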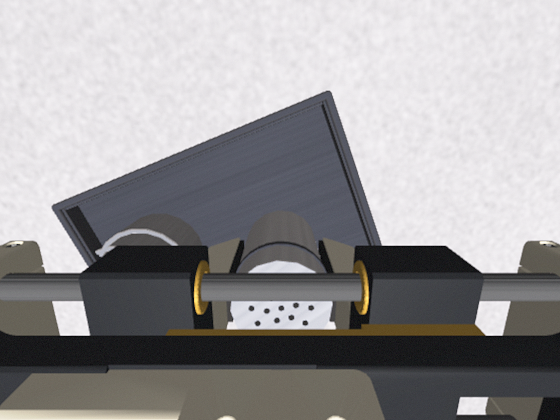

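```bash
python3 -m creep '[{"dx":0,"dy":0.03,"dz":0,"rx":0,"ry":0,"rz":0,"gripper":0.38},{"dx":0,"dy":0.058,"dz":0,"rx":0,"ry":0,"rz":0,"gripper":0.38},{"dx":0,"dy":0.07,"dz":0,"rx":0,"ry":0,"rz":0,"gripper":0.38},{"dx":0,"dy":0.074,"dz":0,"rx":0,"ry":0,"rz":0,"gripper":0.38},{"dx":0,"dy":0.074,"dz":0,"rx":0,"ry":0,"rz":0,"gripper":0.38}]'
```

```text
time: 8.7
tool_pos: [0.5397, 0.3361, 0.0416]
tool_rot: [-1.57, -0.001, -0.0]
contact_force: [-0.4, 0.6, -1.7]
opening: 0.0415
```

```bash
python3 -m creep '[{"dx":0,"dy":0.001,"dz":0,"rx":0,"ry":0,"rz":0,"gripper":0.38},{"dx":0,"dy":0.001,"dz":0,"rx":0,"ry":0,"rz":0,"gripper":0.6},{"dx":0,"dy":0.001,"dz":0,"rx":0,"ry":0,"rz":0,"gripper":0.6},{"dx":0,"dy":0.001,"dz":0,"rx":0,"ry":0,"rz":0,"gripper":0.6},{"dx":0,"dy":-0.04,"dz":0,"rx":0,"ry":0,"rz":0,"gripper":0.6},{"dx":0,"dy":-0.10,"dz":0,"rx":0,"ry":0,"rz":0,"gripper":0.6},{"dx":0,"dy":-0.10,"dz":0,"rx":0,"ry":0,"rz":0,"gripper":0.6},{"dx":0,"dy":-0.10,"dz":0,"rx":0,"ry":0,"rz":0,"gripper":0.6}]'
python3 - <<'E'
from h import *
p,d,W=cloud('wrist','pics/w6.png')
m=(d>0)&(W[...,2]>.06)&(W[...,2]<.085)&(W[...,1]>.28)&(W[...,1]<.38)&(abs(W[...,0]-.54)<.06)
q=W[m];print(len(q),np.percentile(q,[5,50,95],axis=0))
E
```

```text
time: 9.7
tool_pos: [0.5387, 0.336, 0.1405]
tool_rot: [-1.571, 0.0, 0.0]
contact_force: [0.2, -0.2, 0.1]
opening: 0.055
2605 [[0.52391868 0.3216252  0.06908897]
 [0.54058095 0.33952532 0.07323083]
 [0.55702423 0.35626751 0.07436802]]
```

View pics/w6.png

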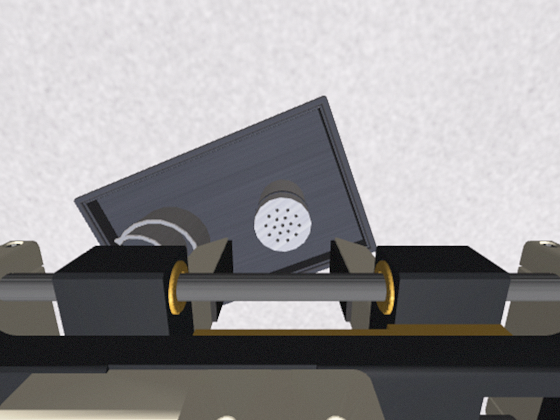

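```bash
python3 -m creep '[{"dx":0.02,"dy":0.01,"dz":-0.055,"rx":0,"ry":0,"rz":0,"gripper":0.98},{"dx":0.04,"dy":0.02,"dz":-0.11,"rx":0,"ry":0,"rz":0,"gripper":0.98},{"dx":0.06,"dy":0.03,"dz":-0.165,"rx":0,"ry":0,"rz":0,"gripper":0.98},{"dx":0.08,"dy":0.04,"dz":-0.22,"rx":0,"ry":0,"rz":0,"gripper":0.98},{"dx":0.1035,"dy":0.04,"dz":-0.2815,"rx":0,"ry":0,"rz":0,"gripper":0.98},{"dx":0.1035,"dy":0.04,"dz":-0.2815,"rx":0,"ry":0,"rz":0,"gripper":0.98},{"dx":0.1035,"dy":0.04,"dz":-0.2815,"rx":0,"ry":0,"rz":0,"gripper":0.98}]' 20
python3 - <<'E'
from fit import *
print(status.observe()['tool_pos'])
p,d,W=cloud('wrist','pics/w7.png')
q=W[(d>0)&(W[...,2]>.035)&(W[...,2]<.045)&(np.hypot(W[...,0]-.642,W[...,1]-.055)<.04)]
print(len(q),circ(q[:,:2],.0285))
E
```

```text
time: 10.62
tool_pos: [0.6416, 0.0546, 0.0992]
tool_rot: [-1.57, 0.003, -0.001]
contact_force: [-0.3, 0.1, -0.2]
opening: 0.0897
[0.64164342 0.05456639 0.09915394]
1358 [0.64310117 0.05633549 0.00108278]
```

View pics/w7.png

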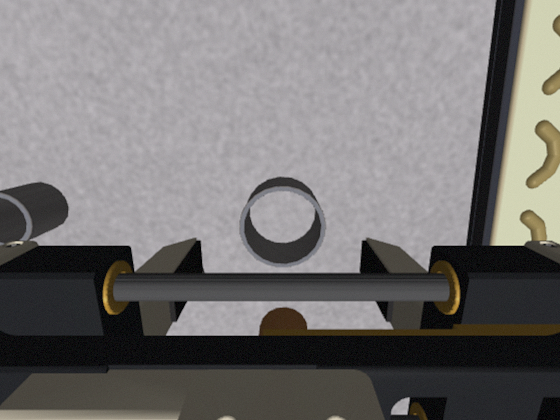

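```bash
python3 -m creep '[{"dx":0.001,"dy":0.045,"dz":0.001,"rx":0,"ry":0,"rz":0,"gripper":0.98},{"dx":0.001,"dy":0.073,"dz":0.001,"rx":0,"ry":0,"rz":0,"gripper":0.98},{"dx":0.001,"dy":0.073,"dz":0.001,"rx":0,"ry":0,"rz":0,"gripper":0.58},{"dx":0.001,"dy":0.073,"dz":0.001,"rx":0,"ry":0,"rz":0,"gripper":0.58},{"dx":0.001,"dy":0.073,"dz":0.001,"rx":0,"ry":0,"rz":0,"gripper":0.58},{"dx":0.001,"dy":0.073,"dz":0.001,"rx":0,"ry":0,"rz":0,"gripper":0.58},{"dx":0.001,"dy":0.073,"dz":0.001,"rx":0,"ry":0,"rz":0,"gripper":0.58}]' 20
```

```text
time: 11.55
tool_pos: [0.6443, 0.0559, 0.0293]
tool_rot: [-1.57, -0.002, -0.0]
contact_force: [-0.7, 2.3, 6.2]
opening: 0.0598
```

```bash
python3 -m creep '[{"dx":0,"dy":-0.045,"dz":0,"rx":0,"ry":0,"rz":0,"gripper":0.58},{"dx":0,"dy":-0.09,"dz":0,"rx":0,"ry":0,"rz":0,"gripper":0.58},{"dx":-0.02,"dy":-0.09,"dz":-0.05,"rx":0,"ry":0,"rz":0,"gripper":0.58},{"dx":-0.04,"dy":-0.09,"dz":-0.10,"rx":0,"ry":0,"rz":0,"gripper":0.58},{"dx":-0.06,"dy":-0.09,"dz":-0.15,"rx":0,"ry":0,"rz":0,"gripper":0.58},{"dx":-0.08,"dy":-0.09,"dz":-0.20,"rx":0,"ry":0,"rz":0,"gripper":0.58},{"dx":-0.10,"dy":-0.09,"dz":-0.25,"rx":0,"ry":0,"rz":0,"gripper":0.58},{"dx":-0.12,"dy":-0.09,"dz":-0.30,"rx":0,"ry":0,"rz":0,"gripper":0.58},{"dx":-0.14,"dy":-0.09,"dz":-0.35,"rx":0,"ry":0,"rz":0,"gripper":0.58},{"dx":-0.155,"dy":-0.09,"dz":-0.388,"rx":0,"ry":0,"rz":0,"gripper":0.58},{"dx":-0.155,"dy":-0.09,"dz":-0.388,"rx":0,"ry":0,"rz":0,"gripper":0.58},{"dx":-0.155,"dy":-0.09,"dz":-0.388,"rx":0,"ry":0,"rz":0,"gripper":0.58}]'
python3 - <<'E'
from fit import *
print(status.observe()['tool_pos'])
p,d,W=cloud('wrist','pics/w8.png')
q=W[(d>0)&(W[...,2]>.018)&(W[...,2]<.03)&(W[...,1]>-.45)]
print(len(q),circ(q[:,:2],.1055))
E
```

```text
time: 13.05
tool_pos: [0.4885, -0.332, 0.1177]
tool_rot: [-1.57, -0.0, -0.0]
contact_force: [0.1, 0.5, -1.0]
opening: 0.0601
[ 0.48849122 -0.33195206  0.1177432 ]
4858 [ 0.48953972 -0.32994371  0.00162665]
```

View pics/w8.png

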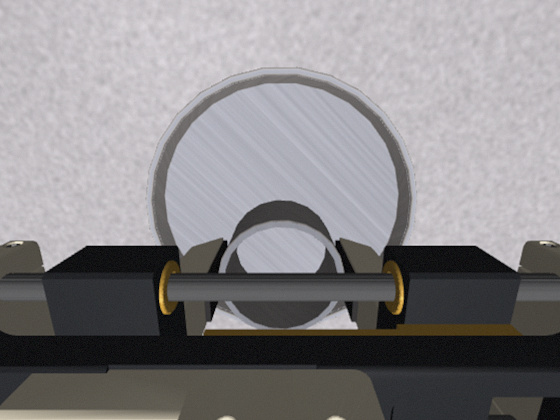

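```bash
python3 -m creep '[{"dx":0,"dy":0.03,"dz":0,"rx":0,"ry":0,"rz":0,"gripper":0.58},{"dx":0,"dy":0.06,"dz":0,"rx":0,"ry":0,"rz":0,"gripper":0.58},{"dx":0,"dy":0.077,"dz":0,"rx":0,"ry":0,"rz":0,"gripper":0.58},{"dx":0,"dy":0.084,"dz":0,"rx":0,"ry":0,"rz":0,"gripper":0.58},{"dx":0,"dy":0.0845,"dz":0,"rx":0,"ry":0,"rz":0,"gripper":0.58}]'
```

```text
time: 13.72
tool_pos: [0.4892, -0.3322, 0.034]
tool_rot: [-1.571, -0.001, 0.001]
contact_force: [0.4, -0.6, -0.8]
opening: 0.0602
```

```bash
python3 -m creep '[{"dx":0,"dy":0,"dz":0,"rx":0,"ry":0,"rz":0,"gripper":0.75},{"dx":0,"dy":0,"dz":0,"rx":0,"ry":0,"rz":0,"gripper":0.75},{"dx":0,"dy":0,"dz":0,"rx":0,"ry":0,"rz":0,"gripper":0.75},{"dx":0,"dy":-0.04,"dz":0,"rx":0,"ry":0,"rz":0,"gripper":0.75},{"dx":0,"dy":-0.085,"dz":0,"rx":0,"ry":0,"rz":0,"gripper":0.75},{"dx":0,"dy":-0.085,"dz":0,"rx":0,"ry":0,"rz":0,"gripper":0.75}]'
python3 - <<'E'
from fit import *
print(status.observe()['tool_pos'])
p,d,W=cloud('wrist','pics/w9.png')
q=W[(d>0)&(W[...,2]>.035)&(W[...,2]<.055)&(np.hypot(W[...,0]-.49,W[...,1]+.33)<.05)]
print(len(q),circ(q[:,:2],.0285),np.percentile(q[:,2],[5,50,95]))
E
```

```text
time: 14.48
tool_pos: [0.4903, -0.3339, 0.1222]
tool_rot: [-1.576, -0.006, 0.0]
contact_force: [0.7, -0.3, 0.1]
opening: 0.0692
[ 0.49028257 -0.33389547  0.12216517]
1412 [ 0.49004818 -0.33144812  0.00109936] [0.03617064 0.0428235  0.04415048]
```

View pics/w9.png

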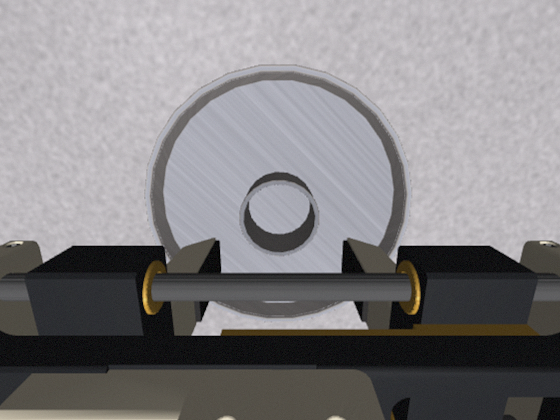

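```bash
python3 -m creep '[{"dx":0,"dy":0,"dz":0.05,"rx":0,"ry":0,"rz":0,"gripper":0.8},{"dx":-0.01,"dy":0,"dz":0.10,"rx":0,"ry":0,"rz":0,"gripper":0.8},{"dx":-0.015,"dy":0,"dz":0.15,"rx":0,"ry":0,"rz":0,"gripper":0.8},{"dx":-0.02,"dy":0,"dz":0.20,"rx":0,"ry":0,"rz":0,"gripper":0.8},{"dx":-0.025,"dy":0,"dz":0.25,"rx":0,"ry":0,"rz":0,"gripper":0.8},{"dx":-0.03,"dy":0.01,"dz":0.30,"rx":0,"ry":0,"rz":0,"gripper":0.8},{"dx":-0.036,"dy":0.02,"dz":0.35,"rx":0,"ry":0,"rz":0,"gripper":0.8},{"dx":-0.042,"dy":0.02,"dz":0.392,"rx":0,"ry":0,"rz":0,"gripper":0.8},{"dx":-0.042,"dy":0.02,"dz":0.392,"rx":0,"ry":0,"rz":0,"gripper":0.8},{"dx":-0.042,"dy":0.02,"dz":0.392,"rx":0,"ry":0,"rz":0,"gripper":0.8}]' 20
python3 - <<'E'
from fit import *
print(status.observe()['tool_pos'])
p,d,W=cloud('wrist','pics/w10.png')
q=W[(d>0)&(W[...,2]>.035)&(W[...,2]<.045)&(np.hypot(W[...,0]-.447,W[...,1]-.061)<.03)]
print(len(q),circ(q[:,:2],.0185))
E
```

```text
time: 15.78
tool_pos: [0.4463, 0.0593, 0.0976]
tool_rot: [-1.571, 0.001, 0.001]
contact_force: [0.5, -0.6, -0.5]
opening: 0.0734
[0.44630654 0.05928071 0.09764657]
895 [0.44734601 0.06208247 0.00108708]
```

View pics/w10.png

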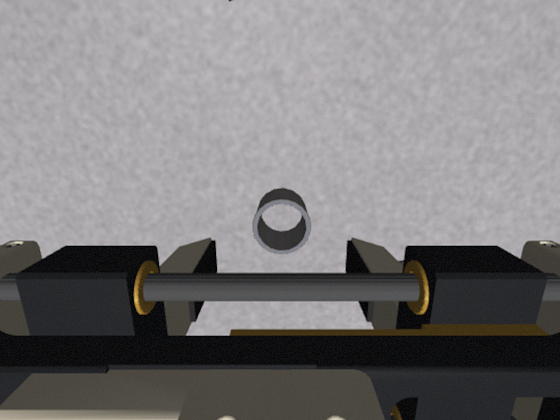

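```bash
python3 -m creep '[{"dx":0.001,"dy":0.045,"dz":0.001,"rx":0,"ry":0,"rz":0,"gripper":0.8},{"dx":0.001,"dy":0.071,"dz":0.001,"rx":0,"ry":0,"rz":0,"gripper":0.8},{"dx":0.001,"dy":0.071,"dz":0.001,"rx":0,"ry":0,"rz":0,"gripper":0.36},{"dx":0.001,"dy":0.071,"dz":0.001,"rx":0,"ry":0,"rz":0,"gripper":0.36},{"dx":0.001,"dy":0.071,"dz":0.001,"rx":0,"ry":0,"rz":0,"gripper":0.36},{"dx":0.001,"dy":0.071,"dz":0.001,"rx":0,"ry":0,"rz":0,"gripper":0.36},{"dx":0.001,"dy":0.071,"dz":0.001,"rx":0,"ry":0,"rz":0,"gripper":0.36}]' 20
```

```text
time: 16.7
tool_pos: [0.4481, 0.0605, 0.0281]
tool_rot: [-1.571, -0.002, 0.0]
contact_force: [-0.9, -1.2, 6.7]
opening: 0.0389
```

```bash
python3 -m creep '[{"dx":0,"dy":-0.045,"dz":0,"rx":0,"ry":0,"rz":0,"gripper":0.36},{"dx":0,"dy":-0.09,"dz":0,"rx":0,"ry":0,"rz":0,"gripper":0.36},{"dx":0.004,"dy":-0.09,"dz":-0.05,"rx":0,"ry":0,"rz":0,"gripper":0.36},{"dx":0.008,"dy":-0.09,"dz":-0.10,"rx":0,"ry":0,"rz":0,"gripper":0.36},{"dx":0.012,"dy":-0.09,"dz":-0.15,"rx":0,"ry":0,"rz":0,"gripper":0.36},{"dx":0.016,"dy":-0.09,"dz":-0.20,"rx":0,"ry":0,"rz":0,"gripper":0.36},{"dx":0.02,"dy":-0.09,"dz":-0.25,"rx":0,"ry":0,"rz":0,"gripper":0.36},{"dx":0.025,"dy":-0.09,"dz":-0.30,"rx":0,"ry":0,"rz":0,"gripper":0.36},{"dx":0.03,"dy":-0.09,"dz":-0.35,"rx":0,"ry":0,"rz":0,"gripper":0.36},{"dx":0.035,"dy":-0.09,"dz":-0.40,"rx":0,"ry":0,"rz":0,"gripper":0.36},{"dx":0.0414,"dy":-0.09,"dz":-0.44,"rx":0,"ry":0,"rz":0,"gripper":0.36},{"dx":0.0414,"dy":-0.09,"dz":-0.4565,"rx":0,"ry":0,"rz":0,"gripper":0.36},{"dx":0.0414,"dy":-0.09,"dz":-0.4565,"rx":0,"ry":0,"rz":0,"gripper":0.36},{"dx":0.0414,"dy":-0.09,"dz":-0.4565,"rx":0,"ry":0,"rz":0,"gripper":0.36}]'
python3 - <<'E'
from fit import *
p,d,W=cloud('wrist','pics/w11.png')
E
```

```text
time: 18.45
tool_pos: [0.4888, -0.3942, 0.1171]
tool_rot: [-1.57, 0.001, 0.001]
contact_force: [-0.3, 0.0, -0.9]
opening: 0.0389
```

View pics/w11.png

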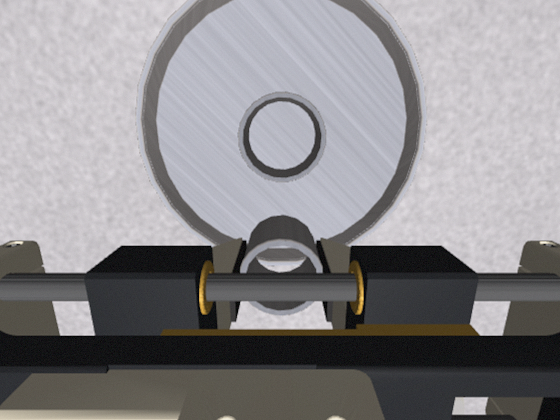

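```bash
python3 -m creep '[{"dx":0,"dy":0.03,"dz":0,"rx":0,"ry":0,"rz":0,"gripper":0.36},{"dx":0,"dy":0.06,"dz":0,"rx":0,"ry":0,"rz":0,"gripper":0.36},{"dx":0,"dy":0.077,"dz":0,"rx":0,"ry":0,"rz":0,"gripper":0.36},{"dx":0,"dy":0.084,"dz":0,"rx":0,"ry":0,"rz":0,"gripper":0.36},{"dx":0,"dy":0.0845,"dz":0,"rx":0,"ry":0,"rz":0,"gripper":0.36}]'
```

```text
time: 19.12
tool_pos: [0.4894, -0.3959, 0.0334]
tool_rot: [-1.572, -0.001, 0.0]
contact_force: [-0.5, -0.3, -0.5]
opening: 0.0389
```

```bash
python3 -m creep '[{"dx":0,"dy":0.0005,"dz":0,"rx":0,"ry":0,"rz":0,"gripper":0.36},{"dx":0,"dy":0.0005,"dz":0,"rx":0,"ry":0,"rz":0,"gripper":0.56},{"dx":0,"dy":0,"dz":0,"rx":0,"ry":0,"rz":0,"gripper":0.56},{"dx":0,"dy":0,"dz":0,"rx":0,"ry":0,"rz":0,"gripper":0.56},{"dx":0,"dy":-0.04,"dz":0,"rx":0,"ry":0,"rz":0,"gripper":0.56},{"dx":0,"dy":-0.085,"dz":0,"rx":0,"ry":0,"rz":0,"gripper":0.56},{"dx":0,"dy":-0.085,"dz":0,"rx":0,"ry":0,"rz":0,"gripper":0.56},{"dx":0,"dy":-0.085,"dz":0,"rx":0,"ry":0,"rz":0,"gripper":0.56}]'
python3 - <<'E'
from fit import *
print(status.observe()['tool_pos'])
p,d,W=cloud('wrist','pics/w12.png')
q=W[(d>0)&(W[...,2]>.039)&(W[...,2]<.05)&(np.hypot(W[...,0]-.49,W[...,1]+.395)<.03)]
print(len(q),circ(q[:,:2],.0185),np.percentile(q[:,2],[5,50,95]))
E
```

```text
time: 20.12
tool_pos: [0.4887, -0.3956, 0.1173]
tool_rot: [-1.57, 0.0, -0.0]
contact_force: [0.1, 0.4, 1.0]
opening: 0.0512
[ 0.48865564 -0.3955555   0.11726952]
810 [ 0.49025785 -0.39432542  0.00107866] [0.04045336 0.04305511 0.04425117]
```

View pics/w12.png

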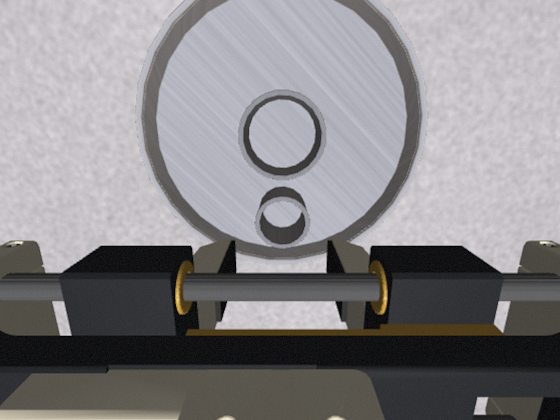

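```bash
python3 -m creep '[{"dx":0.02,"dy":0,"dz":0.05,"rx":0,"ry":0,"rz":0,"gripper":0.8},{"dx":0.045,"dy":0,"dz":0.10,"rx":0,"ry":0,"rz":0,"gripper":0.8},{"dx":0.068,"dy":0,"dz":0.15,"rx":0,"ry":0,"rz":0,"gripper":0.8},{"dx":0.09,"dy":0,"dz":0.20,"rx":0,"ry":0,"rz":0,"gripper":0.8},{"dx":0.113,"dy":0,"dz":0.25,"rx":0,"ry":0,"rz":0,"gripper":0.8},{"dx":0.136,"dy":0,"dz":0.30,"rx":0,"ry":0,"rz":0,"gripper":0.8},{"dx":0.1546,"dy":0,"dz":0.34,"rx":0,"ry":0,"rz":0,"gripper":0.8},{"dx":0.1546,"dy":0,"dz":0.34,"rx":0,"ry":0,"rz":0,"gripper":0.8},{"dx":0.1546,"dy":0,"dz":0.34,"rx":0,"ry":0,"rz":0,"gripper":0.8}]' 30
python3 - <<'E'
from fit import *
print(status.observe()['tool_pos'])
p,d,W=cloud('wrist','pics/w13.png')
q=W[(d>0)&(W[...,2]>.05)&(W[...,2]<.06)&(np.hypot(W[...,0]-.643,W[...,1]+.055)<.03)]
print(len(q),np.median(q,0),q.min(0),q.max(0))
E
```

```text
time: 21.3
tool_pos: [0.6427, -0.0562, 0.1164]
tool_rot: [-1.571, 0.002, 0.0]
contact_force: [-0.6, -0.5, -0.8]
opening: 0.0735
[ 0.64273893 -0.05616808  0.11637595]
2464 [ 0.6444299  -0.05381637  0.05328709] [ 0.62399467 -0.07486575  0.05001209] [ 0.66439315 -0.03466368  0.05563106]
```

View pics/w13.png

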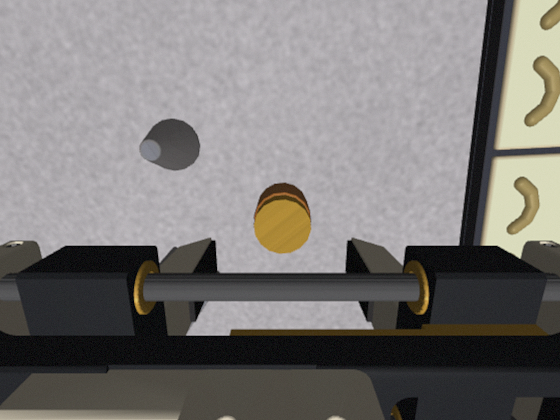

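```bash
python3 -m creep '[{"dx":0.001,"dy":0.05,"dz":0,"rx":0,"ry":0,"rz":0,"gripper":0.8},{"dx":0.001,"dy":0.08,"dz":0,"rx":0,"ry":0,"rz":0,"gripper":0.8},{"dx":0.001,"dy":0.095,"dz":0,"rx":0,"ry":0,"rz":0,"gripper":0.8},{"dx":0.001,"dy":0.095,"dz":0,"rx":0,"ry":0,"rz":0,"gripper":0.4},{"dx":0.001,"dy":0.095,"dz":0,"rx":0,"ry":0,"rz":0,"gripper":0.4},{"dx":0.001,"dy":0.095,"dz":0,"rx":0,"ry":0,"rz":0,"gripper":0.4},{"dx":0.001,"dy":0.095,"dz":0,"rx":0,"ry":0,"rz":0,"gripper":0.4},{"dx":0.001,"dy":0.095,"dz":0,"rx":0,"ry":0,"rz":0,"gripper":0.4}]' 30
```

```text
time: 22.35
tool_pos: [0.6451, -0.056, 0.024]
tool_rot: [-1.571, -0.002, 0.0]
contact_force: [-1.6, 0.4, 6.2]
opening: 0.0435
```

```bash
python3 -m creep '[{"dx":0,"dy":-0.045,"dz":0,"rx":0,"ry":0,"rz":0,"gripper":0.4},{"dx":0,"dy":-0.09,"dz":0,"rx":0,"ry":0,"rz":0,"gripper":0.4},{"dx":-0.03,"dy":-0.09,"dz":-0.04,"rx":0,"ry":0,"rz":0,"gripper":0.4},{"dx":-0.06,"dy":-0.09,"dz":-0.08,"rx":0,"ry":0,"rz":0,"gripper":0.4},{"dx":-0.09,"dy":-0.09,"dz":-0.12,"rx":0,"ry":0,"rz":0,"gripper":0.4},{"dx":-0.12,"dy":-0.09,"dz":-0.16,"rx":0,"ry":0,"rz":0,"gripper":0.4},{"dx":-0.148,"dy":-0.09,"dz":-0.20,"rx":0,"ry":0,"rz":0,"gripper":0.4},{"dx":-0.1555,"dy":-0.09,"dz":-0.212,"rx":0,"ry":0,"rz":0,"gripper":0.4},{"dx":-0.1555,"dy":-0.09,"dz":-0.212,"rx":0,"ry":0,"rz":0,"gripper":0.4},{"dx":-0.1555,"dy":-0.09,"dz":-0.212,"rx":0,"ry":0,"rz":0,"gripper":0.4}]'
python3 - <<'E'
from fit import *
p,d,W=cloud('wrist','pics/w14.png')
cloud('side','pics/side14.png')
E
```

```text
time: 23.6
tool_pos: [0.4897, -0.2668, 0.1127]
tool_rot: [-1.57, -0.0, 0.001]
contact_force: [-0.1, 0.1, -0.8]
opening: 0.0432
```

View pics/side14.png

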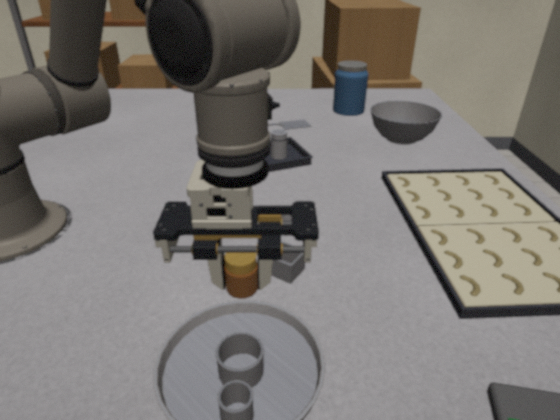

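```bash
python3 -m creep '[{"dx":0,"dy":0.03,"dz":0,"rx":0,"ry":0,"rz":0,"gripper":0.4},{"dx":0,"dy":0.06,"dz":0,"rx":0,"ry":0,"rz":0,"gripper":0.4},{"dx":0,"dy":0.077,"dz":0,"rx":0,"ry":0,"rz":0,"gripper":0.4},{"dx":0,"dy":0.084,"dz":0,"rx":0,"ry":0,"rz":0,"gripper":0.4},{"dx":0,"dy":0.0845,"dz":0,"rx":0,"ry":0,"rz":0,"gripper":0.4}]'
```

```text
time: 24.32
tool_pos: [0.4897, -0.2678, 0.0289]
tool_rot: [-1.571, -0.001, 0.001]
contact_force: [1.0, -0.2, -1.5]
opening: 0.0431
```

```bash
python3 -m creep '[{"dx":0,"dy":0.0005,"dz":0,"rx":0,"ry":0,"rz":0,"gripper":0.4},{"dx":0,"dy":0.0005,"dz":0,"rx":0,"ry":0,"rz":0,"gripper":0.6},{"dx":0,"dy":0,"dz":0,"rx":0,"ry":0,"rz":0,"gripper":0.6},{"dx":0,"dy":0,"dz":0,"rx":0,"ry":0,"rz":0,"gripper":0.6},{"dx":0,"dy":-0.04,"dz":0,"rx":0,"ry":0,"rz":0,"gripper":0.6},{"dx":0,"dy":-0.09,"dz":0,"rx":0,"ry":0,"rz":0,"gripper":0.6},{"dx":0,"dy":-0.13,"dz":0.05,"rx":0,"ry":0,"rz":0,"gripper":0.6},{"dx":0,"dy":-0.2,"dz":0.15,"rx":0,"ry":0,"rz":0,"gripper":0.6},{"dx":0,"dy":-0.2,"dz":0.15,"rx":0,"ry":0,"rz":0,"gripper":0.6},{"dx":0,"dy":-0.2,"dz":0.15,"rx":0,"ry":0,"rz":0,"gripper":0.6}]'
python3 - <<'E'
from fit import *
A=[cloud(n,f'pics/{n}_end.png') for n in ("scene","side","wrist")]
z,im=topview([a[2] for a in A],[a[0] for a in A],[a[1] for a in A],.3,.75,-.46,.46,.00115)
zc=cv2.applyColorMap(np.clip(z*3000,0,255).astype(np.uint8),cv2.COLORMAP_JET); zc[z<-.5]=0
cv2.imwrite('pics/top_end.png',zc)
for a,n in zip(A[:2],('scene','side')):
    W=a[2][a[1]>0]
    def sel(x,y,r,zl,zh): return W[(np.hypot(W[:,0]-x,W[:,1]-y)<r)&(W[:,2]>zl)&(W[:,2]<zh)]
    for nm,x,y,r,zl,zh in [("crescent",.445,.3,.05,.038,.055),("shaker",.54,.336,.035,.066,.085),("large",.49,-.331,.04,.038,.055),("small",.49,-.394,.03,.038,.055),("jar",.49,-.267,.03,.052,.07),("square",.552,-.127,.045,.036,.045),("nozzle",.554,-.002,.02,.049,.056)]:
        q=sel(x,y,r,zl,zh); 
        if len(q)>5: print(n,nm,len(q),np.round(cv2.minEnclosingCircle((q[:,:2]*1000).astype(np.float32))[0],1),np.percentile(q[:,2],[10,50,90]).round(4))
E
```

```text
time: 25.58
tool_pos: [0.4901, -0.1156, 0.2311]
tool_rot: [-1.572, -0.006, 0.004]
contact_force: [-0.7, 0.4, -0.2]
opening: 0.0549
scene crescent 169 [435.5 291.6] [0.0392 0.0424 0.0452]
scene shaker 191 [541.9 334.9] [0.0698 0.0733 0.075 ]
scene large 121 [ 492.3 -333.2] [0.0387 0.0426 0.0454]
scene small 74 [ 489.9 -391.3] [0.0396 0.0424 0.0452]
scene jar 135 [ 491.9 -267.8] [0.0554 0.059  0.0613]
scene square 97 [ 552.4 -129.7] [0.0368 0.0391 0.0414]
scene nozzle 14 [556.6  -2.4] [0.0496 0.051  0.0532]
side crescent 226 [432.4 294.9] [0.0396 0.0448 0.0487]
side shaker 98 [540.9 334.1] [0.0682 0.0773 0.0788]
side large 693 [ 488.  -333.2] [0.0395 0.0456 0.0475]
side small 550 [ 488.1 -395.7] [0.0398 0.0457 0.0475]
side jar 640 [ 488. -268.] [0.0563 0.0619 0.063 ]
side square 332 [ 549.9 -127.4] [0.0369 0.0414 0.0431]
side nozzle 47 [552.7  -3.6] [0.0496 0.0534 0.0553]
```

View pics/top_end.png

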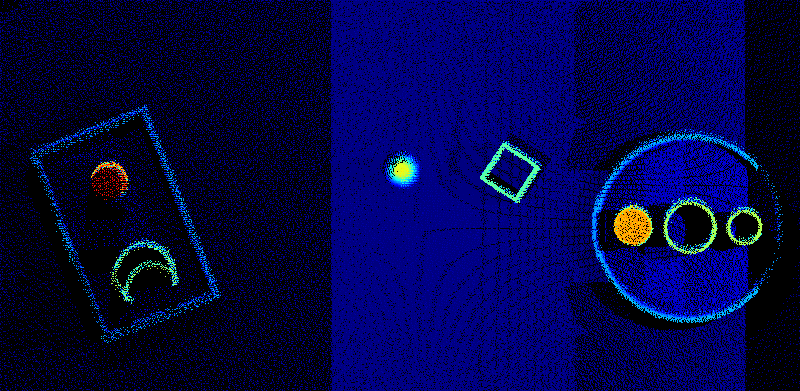

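View pics/side_end.png

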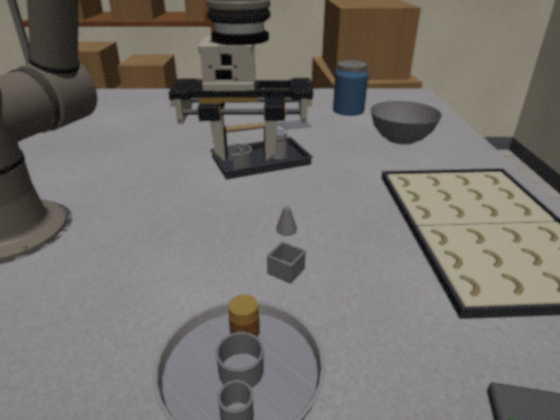

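View pics/scene_end.png

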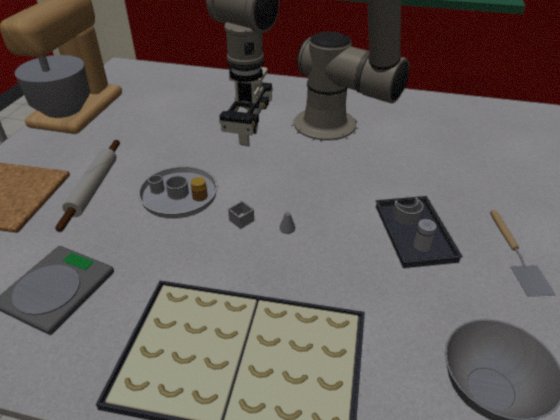

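The pictures show all five pieces upright in the right containers, and the square cutter and nozzle within 2 mm of where they started. I'm handing the job in.

```bash
python3 -c "
from cell import robot
print(robot.hand_in())"
```

```text
the job is handed in; nothing more can be done
None
```

I made up both kits and handed the job in at about 26 s of the 109 s allowed. No verdict was reported. The crescent cutter and sugar shaker are in the dark tray. The large ring cutter, small ring cutter and jam jar stand in a row in the tin, about 63–65 mm apart centre to centre.

- **Standing on the floor:** in the last scene and side images every piece was upright. The tops measured about 5 mm above the pieces' own heights, which matches the floor of the tray and tin. Depth noise and camera bias were about 2 mm.
- **Bystanders:** the square cutter and piping nozzle had moved less than 2 mm and were upright. The gripper was open and clear of everything.
- **Disagreements:** the cameras differed from each other by up to about 5 mm in position, mostly 2–4 mm, so I used averages. In one closing reading the small ring was about 4 mm apart in y between the scene and side cameras, well inside the tolerance. No check failed.

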